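# Clear the rind-brushing turntable and hold its dead-man lever

## Robot

A 7-joint arm with a two-finger parallel gripper is mounted at the origin on the work surface. World frame = base frame: x ahead of the robot, y to its left, z up, the work surface at z = 0. Lengths are in mm, angles in rad, forces in N, time in s.
With the tool pointing down it reaches from about 400 to 875 mm from the base axis. Payload 4.4 kg.
Tool frame: the origin (TCP) lies at the very end of the fingers, on their centre line; the grasp point (between the pads) lies 19 mm behind it; z points along the fingers, y is the line along which they close (so a half turn about z gives the same grasp; the last joint's range is limited). The gripper opens to 85 mm and grips with 20 to 120 N. Pads are 22 mm wide; open, the fingers measure 114 mm over their backs; the gripper's body (76 mm by 85 mm) begins 54 mm behind the grasp point. The pads swing forward as they close: fully open they stand 13 mm farther back than shut.
Start: joints at [-0.066, 0.628, 0.038, 1.517, -0.027, 0.996, -0.02], TCP at [650.014, 0.027, 231.313] pointing down, gripper open.
Joint ranges: [-3.06, 3.06], [-0.37, 2.12], [-1.25, 1.32], [0.18, 2.47], [-1.1, 4.24], [0.23, 1.98], [-2.94, 2.94]. Speed limits (rad/s): [2.57, 2.57, 3.14, 3.14, 3.14, 3.14, 3.14].

## Interface

Orientations are given as [roll, pitch, yaw] about the fixed x, y, z axes, in that order (R = Rz(yaw) Ry(pitch) Rx(roll)).
In Python, from cell import status, get_image, ctrl, models gives the robot as it stands.
- The arm moves only by the shell command python3 -m handwheel 'ROWS' [OPENING]. ROWS is JSON, a list of rows, each an object with "delta_pos": the shift along the world's x, y, z in cm, a list of three; "yaw": the turn about the world's z in rad. A call has 1 to 10 rows; each row shifts and turns the commanded pose from where the row before left it; what a row does not reach is not made up. A row lasts 1/12 s, in which the tool goes at most 41.7 mm and 7.16 degrees, less where a joint would pass 70% of its speed; a pose out of reach is approached as far as the arm can. A call is refused whole if a number of a shift passes 4.17 or a number of a turn 0.125, either way. A call with a gripper value outside its range is refused whole. OPENING is the opening, from -1 (shut) to 1 (fully open), set as the call begins (- or left out, the last holds). The fingers move at their own pace and stop on an object; the grip force is fixed at half the most. Time passes only in rows, so rows that do not move let the fingers close. It gives the time, the measured TCP pose, the force, the opening and the grip force at its end, in the units of the state.
- status.read_state(): the state, without advancing time (a new reading comes with each control period).
- get_image(name): name is "scene" or "side" or "wrist"; returns a dict with "color" (480x640x3 uint8, red, green, blue), "z_map" (480x640 float32, mm along the optical axis (not along the pixel's ray), 0 where there is no reading), "fx", "fy", "cx", "cy" (pixels), "position" and "rotation" of the camera in the world; the wrist camera has in their place "hand_eye" (4x4, takes a point from camera to tool coordinates, whose origin is the TCP and whose axes are the flange's). Camera axes: x right, y up, looking along -z (the intrinsics and any distortion apply to the point x, -y, -z); pixel columns grow to the right and rows downward; lengths in mm; the calibration is good to about 2 mm. The wrist camera is an equidistant fisheye: a pixel r from the principal point sees the ray r / f radians off the axis. A picture is of the moment at which its call begins: read the wrist's pose just before it.
- ctrl.finish_job(): hands the job in; it is judged then, once.
Trained networks look in a picture, given as the dict that the camera call returned (one of the last four; its "shot" number tells which), for a name from the list of things; names that differ only in an ending like _2 or _b are one class to them, and where a whole thing is asked for, a point or a joint stands for the part that bears it (a point fixed in the world has none). Each returns a list of dicts, best first, with "score" (0 to 1); they miss things now and then, are a little off and sometimes report something else, mostly with a low value. They report only what shows in the picture. A call takes as long as a camera call. They do not tell look-alikes from the thing itself.
- models.boxes_of(picture, name): "rect" ([left, top, right, bottom] in pixels, round what is visible of it).
The state is a dict: "clock": time; "qpos": joint angles; "qd": joint speeds; "tau": joint torques, N m; "eef_pos": TCP position; "tool_rot": TCP orientation; "force": force on the tool from outside, world axes, zero at the start; "torque": the same for the moment, N m; "width": finger opening in mm; "gripper_force": force on a finger pad.
Only numpy, scipy, OpenCV 4.12 (cv2) and the standard library are available. Lean on these libraries where they do the work, as an engineer would, in place of code of your own. Each camera call takes 0.05 s, during which the arm holds its last target. There are 200 camera calls.

## Task

Pick up the scraper block and, with it rather than with the fingers, wipe all four rind chips off the turntable disc so that they drop into the catch pan around it, then set the scraper down on the bench, clear of the pan and the lever box. Then press the spring-loaded dead-man lever down with the fingertips to its run position, where the lever arm is level, and finish while holding it there: do not let go at the end, and never push it on down to its bottom stop, which trips the machine. Leave the other things on the bench where they are.

Things in the scene. Friction and masses are not known exactly. Their poses are not given: they have to be found in the camera images.
- turntable: Fixed turntable; origin on the bench under its centre, z up. A flat round steel disc, 180 mm diameter, top 45 mm up, centred on the origin (it does not turn), in a square open aluminium catch pan 270 x 270 mm outside, sides along x and y, walls 5 mm thick and 22 mm high, floor 5 mm up. Gutter between disc and pan wall: at least 40 mm.
- chip0: Loose chip of hard cheese rind, tan, 24 x 14 x 10 mm (length x, width y, height z), 10 g; origin at the centre of its underside; starts flat on the disc, within 72 mm of its centre.
- chip1: Loose chip of hard cheese rind, tan, 20 x 16 x 10 mm (length x, width y, height z), 10 g; origin at the centre of its underside; starts flat on the disc, within 72 mm of its centre.
- chip2: Loose chip of hard cheese rind, tan, 22 x 13 x 10 mm (length x, width y, height z), 10 g; origin at the centre of its underside; starts flat on the disc, within 72 mm of its centre.
- chip3: Loose chip of hard cheese rind, tan, 18 x 15 x 10 mm (length x, width y, height z), 10 g; origin at the centre of its underside; starts flat on the disc, within 72 mm of its centre.
- scraper: Loose scraper block, about 0.15 kg, standing on its wiping edge; origin at the centre of its underside, z up. White plastic base 26 mm thick (x), 110 mm long (y), 28 mm high; on it a wooden grip ridge 20 mm thick (x), 75 mm long (y), top 69 mm above the underside: pinch it across x. Either long side can wipe.
- switchbox: Fixed dead-man lever unit; origin on the bench under it, z up. Grey box 85 x 70 mm, 62 mm high, at its +x half, on a base plate 190 x 76 mm. Lever hinge along y at x = +50 mm, 85 mm up, between steel cheeks 103 mm high; the arm points to -x and ends in a black paddle centred 140 mm from the hinge, open above.
- lever (a joint): Lever angle, rad: 0 at rest (arm slopes up 0.25 rad towards its paddle), grows as the paddle is pressed down; 0.25 = run position, arm level; 0.45 = bottom stop, trips the machine. A spring returns it to 0: at the paddle about 4 N to start, 8 N when level, 12 N at the stop.
- lever_pad (a point): Centre of the top face of the black paddle (48 mm along the arm, 50 mm across, 12 mm thick): press here. Moves with the lever: about 126 mm above the bench at rest, 91 mm when level, 63 mm at the bottom stop; z is the paddle's normal, x runs along the arm towards the hinge.
- brush: Bystander, leave alone: round hand brush with black knob, 72 mm in diameter, 56 mm high; origin under its centre.
- tomme: Bystander: small pale cheese wheel, 100 mm in diameter, 45 mm high; origin under its centre.
- tin: Bystander: small open aluminium cup, 48 mm in diameter, 35 mm high; origin under its centre.
- spatula: Bystander: spatula 140 mm long lying on the bench along its x; origin at its underside.
- jar: Bystander: jar, 64 mm in diameter, 100 mm high; origin under its centre.
Not all that is in view belongs to the job. Of the things that look like the switchbox, the larger one is meant.

How it is judged:
By the outcome, as a careful person would: the job done as asked, in the order asked, and still so for the second after the job is handed in, while the arm keeps its last pose, push and grip.
It also fails if it takes over 72 s, if anything falls off the work surface, if the arm or the gripper's body presses on something with over 40 N, if the wrist force passes 120 N, or if a joint passes its speed limit or range.

## Working session

There is one attempt and no reset: what is moved stays moved. The work goes in short steps, Python scripts to look and compute and a shell command to move; the robot and the scene stay as the last step left them, time stands still between calls to the robot, and variables do not carry over. Pictures are saved under pics/ and viewed, at most 10 in all, crops included, and the job is handed in when it is done.

```bash
mkdir -p pics; ls
cat > h.py <<'E'
import numpy as np, cv2
from cell import status, get_image, ctrl, models
def world(p,u,v,z=None):
    # pixel + depth -> world ; fixed cams
    zm=p["z_map"]; d=zm[int(v),int(u)] if z is None else z
    c=np.array([(u-p["cx"])/p["fx"]*d, -(v-p["cy"])/p["fy"]*d, -d])
    return np.array(p["position"])+np.array(p["rotation"])@c
def cloud(p,rect=None):
    l,t,r,b=[int(x) for x in (rect or [0,0,640,480])]
    v,u=np.mgrid[max(t,0):min(b,480),max(l,0):min(r,640)]
    d=p["z_map"][v,u]; m=d>0; u,v,d=u[m],v[m],d[m]
    c=np.stack([(u-p["cx"])/p["fx"]*d, -(v-p["cy"])/p["fy"]*d, -d],1)
    return c@np.array(p["rotation"]).T+np.array(p["position"]), p["color"][v,u], np.stack([u,v],1)
def save(p,n): cv2.imwrite("pics/"+n,cv2.cvtColor(p["color"],cv2.COLOR_RGB2BGR))
E
python3 - <<'E'
from h import *
for n in("scene","side"):
    p=get_image(n); save(p,n+"0.png")
    print(n,{k:(np.round(v,3).tolist() if not isinstance(v,(int,float)) else v) for k,v in p.items() if k not in("color","z_map")})
    for o in("turntable","chip0","scraper","switchbox","lever_pad","brush","tomme","tin","spatula","jar"):
        print(o,[(np.round(b["rect"]).tolist(),round(b["score"],2)) for b in models.boxes_of(p,o)][:6])
print(status.read_state())
E
```

```text
pics
scene {'fx': 505.7937637403921, 'fy': 505.7937637403921, 'cx': 317.6279674538885, 'cy': 236.96617189821782, 'position': [1245.944, -424.907, 957.711], 'rotation': [0.769, 0.003, 1.068], 'shot': 1}
turntable [([326.0, 185.0, 467.0, 290.0], 0.81)]
chip0 [([387.0, 235.0, 392.0, 239.0], 0.55), ([414.0, 214.0, 422.0, 221.0], 0.51), ([396.0, 208.0, 403.0, 217.0], 0.45), ([388.0, 142.0, 402.0, 168.0], 0.25)]
scraper [([276.0, 260.0, 323.0, 290.0], 0.69)]
switchbox [([116.0, 238.0, 167.0, 300.0], 0.92), ([262.0, 217.0, 295.0, 251.0], 0.7), ([164.0, 258.0, 231.0, 372.0], 0.67)]
lever_pad [([162.0, 260.0, 201.0, 321.0], 0.92), ([116.0, 237.0, 146.0, 273.0], 0.88)]
brush [([210.0, 244.0, 237.0, 269.0], 0.6), ([164.0, 259.0, 203.0, 324.0], 0.27)]
tomme [([386.0, 141.0, 402.0, 167.0], 0.7)]
tin [([259.0, 315.0, 278.0, 338.0], 0.82)]
spatula [([264.0, 220.0, 297.0, 252.0], 0.76)]
jar [([362.0, 302.0, 396.0, 355.0], 0.84)]
side {'fx': 494.802138754545, 'fy': 494.802138754545, 'cx': 319.9932005103094, 'cy': 243.15696140199188, 'position': [172.247, 761.413, 953.779], 'rotation': [0.776, -0.005,
[... 660 characters left out ...]
43.0], 0.95)]
{'clock': 1.1, 'qpos': array([-0.06580946,  0.62835403,  0.03847267,  1.51738657, -0.02699867,
        0.99629011, -0.01999659]), 'qd': array([ 0.00031644, -0.00029666, -0.00092127,  0.00038961,  0.00061873,
        0.00084339,  0.00109665]), 'tau': array([ 2.65763983e-04, -5.63288105e+01,  1.22609619e+00, -1.93786418e+01,
        1.09114681e-02,  1.69835464e-03,  2.45223916e-06]), 'eef_pos': array([6.50029073e+02, 4.96744819e-02, 2.31347044e+02]), 'tool_rot': array([ 3.14151432e+00, -5.51376555e-05,  1.57080733e+00]), 'force': array([-0.29093109,  0.1230256 , -0.27841557]), 'torque': array([0.01065495, 0.03415061, 0.03849655]), 'gripper_force': 0.0, 'width': 85.60719426466349}
```

```bash
python3 - <<'E'
s=open('h.py').read()
s=s.replace('import numpy as np, cv2','import numpy as np, cv2\nfrom scipy.spatial.transform import Rotation\nRM=lambda r: Rotation.from_euler("xyz",r).as_matrix()').replace('np.array(p["rotation"])','RM(p["rotation"])')
open('h.py','w').write(s)
E
python3 - <<'E'
from h import *
H=[]
for n in("scene","side"):
    p=get_image(n); np.save(n,p,allow_pickle=True)
    P,C,U=cloud(p); H.append((P,C))
    print(n,'bench z',np.median(P[(abs(P[:,2])<15)][:,2]))
# top-down orthomap, 1.25mm/pixel: x up, y left, region x 300..950, y -400..400
P=np.vstack([h[0] for h in H]);C=np.vstack([h[1] for h in H])
m=(P[:,0]>250)&(P[:,0]<950)&(abs(P[:,1])<500)&(P[:,2]<200);P,C=P[m],C[m]
o=np.argsort(P[:,2]);P,C=P[o],C[o]
im=np.zeros((560,800,3),np.uint8)
r=((950-P[:,0])/1.25).astype(int);c=((500-P[:,1])/1.25).astype(int)
ok=(r>=0)&(r<560)&(c>=0)&(c<800)
im[r[ok],c[ok]]=C[ok]
im=cv2.dilate(im,np.ones((2,2)))
cv2.imwrite("pics/top.png",im[:,:,::-1])
E
```

```text
scene bench z 2.615615996500594
side bench z 0.46021005160707773
```

View pics/scene0.png

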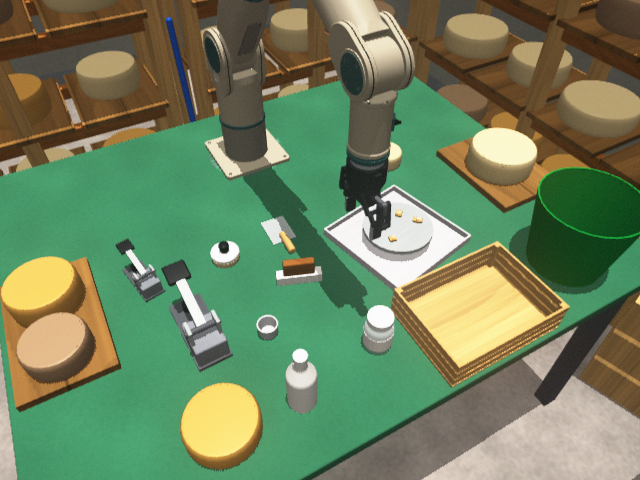

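View pics/top.png

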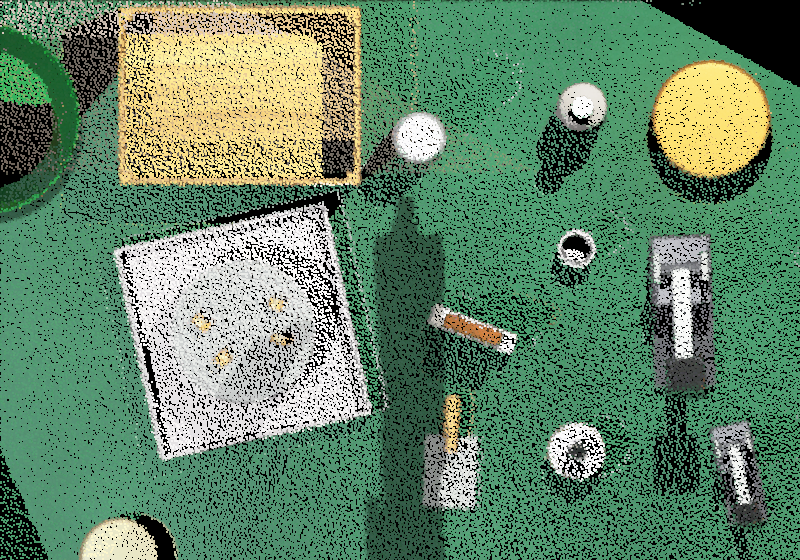

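Run:
```python
from h import *
def rect(P): 
    r=cv2.minAreaRect(P[:,:2].astype(np.float32)); return np.round(r[0],1),np.round(r[1],1),round(r[2],1)
for n in("scene","side"):
    p=np.load(n+".npy",allow_pickle=True).item()
    P,C,U=cloud(p); C=C.astype(int)
    print(n)
    tan=(C[:,0]-C[:,2]>60)
    reg=lambda x0,x1,y0,y1,z0,z1:(P[:,0]>x0)&(P[:,0]<x1)&(P[:,1]>y0)&(P[:,1]<y1)&(P[:,2]>z0)&(P[:,2]<z1)
    d=reg(420,650,80,320,38,50)&~tan
    c,r=cv2.minEnclosingCircle(P[d][:,:2].astype(np.float32)); print('disc',c,r,np.median(P[d][:,:2],0),np.median(P[d][:,2]),d.sum())
    pan=reg(360,710,0,380,16,30); print('pan',rect(P[pan]))
    ch=reg(440,640,90,310,46,65)&tan; Q=P[ch]
    lab=np.full(len(Q),-1);k=0
    for i in range(len(Q)):
        if lab[i]<0:
            st=[i];lab[i]=k
            while st:
                j=st.pop();nb=np.where((lab<0)&(np.linalg.norm(Q[:,:2]-Q[j,:2],axis=1)<5))[0];lab[nb]=k;st+=list(nb)
            k+=1
    for i in range(k):
        if (lab==i).sum()>5: print(' chip',rect(Q[lab==i]),(lab==i).sum(),np.median(Q[lab==i][:,2]))
    g=reg(480,600,-170,-20,60,85); print('ridge',rect(P[g]),np.median(P[g][:,2]),g.sum())
    g=reg(480,600,-170,-20,18,85); print('scraper',rect(P[g]))
    g=reg(450,680,-410,-300,95,160)&(C.max(1)<90); print('paddle',rect(P[g]),np.median(P[g][:,2]),g.sum())
    g=reg(450,680,-410,-300,85,160)&(C.min(1)>170); print('arm',rect(P[g]),g.sum())
    g=reg(420,700,-410,-290,55,160); print('boxtop',rect(P[g]),g.sum())
    g=reg(550,700,-410,-290,55,68); print('box62',rect(P[g]),g.sum())
    g=reg(430,700,-420,-290,6,160); print('all',rect(P[g]),g.sum())
```

```text
scene
disc (534.8439331054688, 197.43580627441406) 91.88764953613281 [558.59017586 202.89653535] 46.87731246781959 1997
pan (array([533.9, 197.8]), array([273.8, 275.7]), 12.4)
 chip (array([502.1, 222.6]), array([14.6, 22.5]), 43.6) 34 54.629334864684836
 chip (array([546.9, 248.6]), array([22.3, 13.8]), 46.0) 34 54.94085586285331
 chip (array([570. , 155.4]), array([16.5, 13.3]), 71.1) 30 54.440243441362156
ridge (array([537.9, -90.5]), array([75.1, 24.2]), 69.7) 70.09828312480624 281
scraper (array([537.5, -90.5]), array([109.9,  28.9]), 69.1)
paddle (array([ 546.3, -355. ]), array([172.9,  61.8]), 2.1) 126.97832445478832 459
arm (array([ 568.4, -352. ]), array([131.8,  66.4]), 1.9) 622
boxtop (array([ 556.6, -351.9]), array([197.8,  75.4]), 1.3) 2203
box62 (array([ 612.7, -350.2]), array([86.4, 70. ]), 2.3) 774
all (array([ 564.9, -353.4]), array([264.9, 123.4]), 1.2) 3378
side
disc (538.0315551757812, 197.27935791015625) 91.59246063232422 [533.80604709 202.60196389] 45.255723245900015 3956
pan (array([537.7, 196.1]), array([271.2, 275.2]), 12.4)
 chip (array([569.8, 156. ]), array([16.9, 12.6]), 77.9) 26 53.033114461881325
 chip (array([526., 152.]), array([21. , 10.3]), 72.5) 26 52.572149754898874
 chip (array([502.1, 222.6]), array([14.8, 17.1]), 44.2) 33 52.62072032110916
 chip (array([546.3, 249.8]), array([23.6, 13.6]), 61.6) 37 52.575528466624064
ridge (array([539.7, -90.4]), array([74.9, 23. ]), 71.3) 68.12552156965921 193
scraper (array([538.8, -89.9]), array([112.5,  27.5]), 67.9)
paddle (array([ 543.9, -351.5]), array([167.5,  63.9]), 2.9) 125.76787860691911 191
arm (array([ 569.3, -352.7]), array([124.5,  68.4]), 0.5) 154
boxtop (array([ 557.6, -350.8]), array([195.2,  77.4]), 2.7) 957
box62 (array([ 613.2, -347.9]), array([83.9, 77. ]), 2.5) 287
all (array([ 563.5, -349.7]), array([245. ,  90.4]), 6.8) 1897
```

View pics/side0.png

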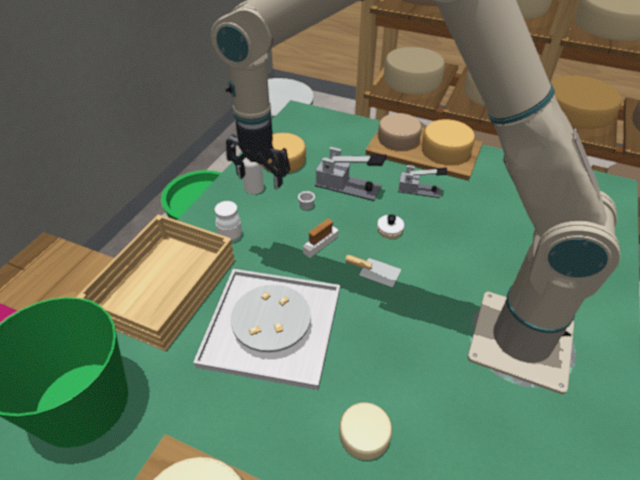

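The scene picture shows the disc with four chips around (400,225), the scraper at (299,272), the real (larger) lever unit at (195,315) and the smaller look-alike at (138,268). The side picture agrees: all four chips are on the disc near (268,312), the scraper is at (320,238) and the lever is at (350,172). The top map also agrees. The next move goes to the scraper.

```bash
python3 -m handwheel '[{"delta_pos":[-1.85,-1.5,-1.7],"yaw":-0.059},{"delta_pos":[-1.85,-1.5,-1.7],"yaw":-0.059},{"delta_pos":[-1.85,-1.5,-1.7],"yaw":-0.059},{"delta_pos":[-1.85,-1.5,-1.7],"yaw":-0.059},{"delta_pos":[-1.85,-1.5,-1.7],"yaw":-0.059},{"delta_pos":[-1.85,-1.5,-1.7],"yaw":-0.059},{"delta_pos":[0,0,0],"yaw":0}]' 1
python3 - <<'E'
from h import *
p=get_image("wrist"); save(p,"w0.png"); print(np.round(p["hand_eye"],3).tolist(),p["fx"],p["cx"],p["cy"])
for n in("scene","side"):
    p=get_image(n);P,C,U=cloud(p);C=C.astype(int)
    g=(abs(P[:,0]-485)<45)&(abs(P[:,1]+355)<45)&(P[:,2]>108)&(P[:,2]<150)&(C.max(1)<110)
    Q=P[g];print(n,'paddle',cv2.minAreaRect(Q[:,:2].astype(np.float32)),Q.mean(0),g.sum())
    A=np.c_[Q[:,:2]-Q[:,:2].mean(0),np.ones(len(Q))];print(np.linalg.lstsq(A,Q[:,2],rcond=None)[0])
E
```

```text
clock: 1.78
eef_pos: [532.4, -93.7, 126.6]
tool_rot: [-3.133, 0.005, 1.209]
force: [-0.6, 0.1, -0.3]
width: 85.6
gripper_force: 0.0
[[-0.0, 0.951, 0.309, 79.895], [1.0, 0.0, -0.001, 0.583], [-0.001, 0.309, -0.951, -142.406], [0.0, 0.0, 0.0, 1.0]] 371.64829954431775 323.5383319343261 242.42730738714727
scene paddle ((481.1148986816406, -355.43865966796875), (48.12061309814453, 50.45420837402344), 5.137012004852295) [ 483.18725352 -355.63890593  126.69230088] 461
[-2.69791515e-01  1.59513530e-04  1.26692301e+02]
side paddle ((493.2137451171875, -355.7595520019531), (67.05819702148438, 54.10139083862305), 2.043484926223755) [ 482.9709328  -350.79724017  124.95017543] 202
[-2.41124618e-01 -5.30571047e-02  1.24950175e+02]
```

```bash
python3 -m handwheel '[{"delta_pos":[0.3,0.15,-0.5]},{"delta_pos":[0.3,0.15,-0.5]},{"delta_pos":[0,0,-1]},{"delta_pos":[0,0,-1]},{"delta_pos":[0,0,0]},{"delta_pos":[0,0,0]}]' 1
python3 - <<'E'
from h import *
s=status.read_state();print(s['eef_pos'],s['tool_rot'])
p=get_image("wrist");save(p,"w1.png")
E
```

```text
[539.86066881 -89.791266   129.58292574] [ 3.14054120e+00 -6.81583096e-04  1.21722961e+00]schema error: expected keys delta_pos, yaw
```

View pics/w1.png

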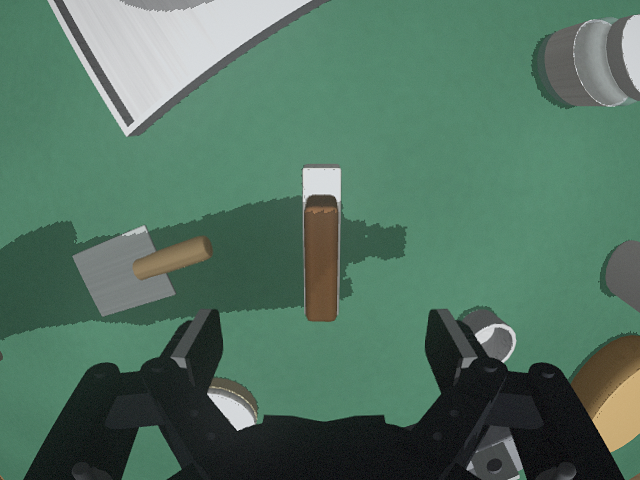

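The wrist view shows the ridge, columns 303–340, centred between the fingers and parallel to the pads. I'm going straight down.

```bash
python3 -m handwheel '[{"delta_pos":[0,0,-1.9],"yaw":0},{"delta_pos":[0,0,-1.9],"yaw":0},{"delta_pos":[0,0,-1.9],"yaw":0},{"delta_pos":[0,0,-1.9],"yaw":0},{"delta_pos":[0,0,-1.9],"yaw":0},{"delta_pos":[0,0,0],"yaw":0},{"delta_pos":[0,0,0],"yaw":0}]' 1
python3 -m handwheel '[{"delta_pos":[0,0,0],"yaw":0},{"delta_pos":[0,0,0],"yaw":0},{"delta_pos":[0,0,0],"yaw":0},{"delta_pos":[0,0,0],"yaw":0},{"delta_pos":[0,0,0],"yaw":0},{"delta_pos":[0,0,0],"yaw":0},{"delta_pos":[0,0,0],"yaw":0},{"delta_pos":[0,0,0],"yaw":0}]' -1
```

```text
clock: 2.57
eef_pos: [539.7, -89.1, 34.2]
tool_rot: [-3.141, -0.001, 1.218]
force: [0.0, 0.1, 1.3]
width: 85.4
gripper_force: 0.0
clock: 3.23
eef_pos: [539.3, -89.9, 34.8]
tool_rot: [3.141, -0.0, 1.217]
force: [-0.7, 0.4, 6.0]
width: 19.4
gripper_force: 60.2
```

```bash
python3 -m handwheel '[{"delta_pos":[0,0,1.5],"yaw":0},{"delta_pos":[0,0,2.2],"yaw":0},{"delta_pos":[0,0,2.2],"yaw":0},{"delta_pos":[0,0,1.9],"yaw":0},{"delta_pos":[0,0,0],"yaw":0}]' -1
python3 -m handwheel '[{"delta_pos":[0.1,1.1,0],"yaw":-0.05},{"delta_pos":[0.15,2.3,0],"yaw":-0.105},{"delta_pos":[0.15,2.3,0],"yaw":-0.108},{"delta_pos":[0.15,2.3,0],"yaw":-0.108},{"delta_pos":[0.15,2.3,0],"yaw":-0.108},{"delta_pos":[0.15,2.3,0],"yaw":-0.108},{"delta_pos":[0.15,2.3,0],"yaw":-0.108},{"delta_pos":[0.15,2.3,0],"yaw":-0.108},{"delta_pos":[0.15,2.3,0],"yaw":-0.105},{"delta_pos":[0.1,1.2,0],"yaw":-0.065}]'
python3 -m handwheel '[{"delta_pos":[0,0,0],"yaw":0},{"delta_pos":[0,0,0],"yaw":0},{"delta_pos":[0,0,0],"yaw":0}]'
python3 - <<'E'
from h import *
p=get_image("scene");q=get_image("side")
cv2.imwrite("pics/s1.png",np.hstack([cv2.resize(p["color"][130:330,300:500],None,fx=2,fy=2),cv2.resize(q["color"][220:420,170:370],None,fx=2,fy=2)])[:,:,::-1])
E
```

```text
clock: 3.65
eef_pos: [541.2, -90.5, 115.4]
tool_rot: [3.136, -0.001, 1.217]
force: [1.0, 0.3, -1.9]
width: 19.5
gripper_force: 59.3
clock: 4.48
eef_pos: [552.1, 120.9, 110.9]
tool_rot: [-3.14, 0.002, 0.243]
force: [0.9, 0.0, -1.5]
width: 19.2
gripper_force: 59.3
clock: 4.73
eef_pos: [552.6, 115.4, 111.8]
tool_rot: [3.14, 0.001, 0.244]
force: [-1.0, -0.5, -0.7]
width: 19.3
gripper_force: 59.3
```

View pics/s1.png

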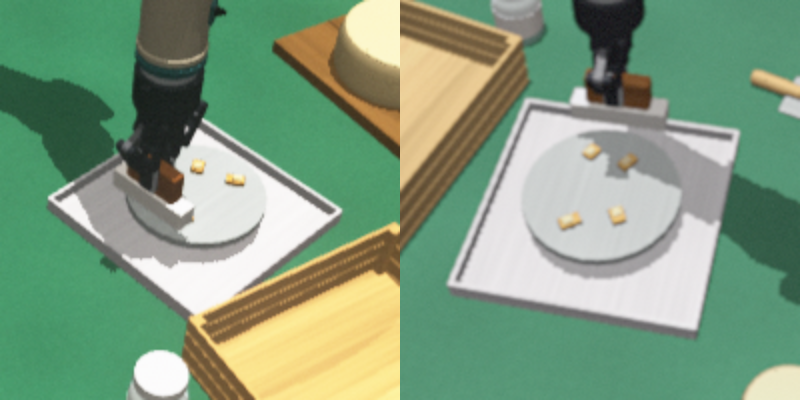

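The scraper hangs level and parallel to the pan edge, outside all four chips (side half: chips at (592,151), (627,160), (568,219) and (617,214)). Now I lower it and wipe.

```bash
python3 -m handwheel '[{"delta_pos":[0,0.1,-1],"yaw":0},{"delta_pos":[0,0.1,-1],"yaw":0},{"delta_pos":[0,0,-0.7],"yaw":0},{"delta_pos":[0,0,-0.3],"yaw":0},{"delta_pos":[0,0,0],"yaw":0},{"delta_pos":[0,0,0],"yaw":0},{"delta_pos":[0,0,0],"yaw":0}]'
python3 -m handwheel '[{"delta_pos":[-0.05,0.2,0],"yaw":0},{"delta_pos":[-0.1,0.4,0],"yaw":0},{"delta_pos":[-0.15,0.6,0],"yaw":0},{"delta_pos":[-0.17,0.68,0],"yaw":0},{"delta_pos":[-0.17,0.68,0],"yaw":0},{"delta_pos":[-0.17,0.68,0],"yaw":0},{"delta_pos":[-0.17,0.68,0],"yaw":0},{"delta_pos":[-0.17,0.68,0],"yaw":0},{"delta_pos":[-0.17,0.68,0],"yaw":0},{"delta_pos":[-0.17,0.68,0],"yaw":0}]'
```

```text
clock: 5.42
eef_pos: [553.2, 118.9, 82.4]
tool_rot: [3.141, -0.0, 0.244]
force: [0.9, 0.2, -1.6]
width: 19.0
gripper_force: 59.3
clock: 6.25
eef_pos: [537.9, 179.4, 82.3]
tool_rot: [-3.142, -0.0, 0.244]
force: [-0.0, 0.6, -1.8]
width: 19.5
gripper_force: 59.3
```

```bash
python3 -m handwheel '[{"delta_pos":[-0.17,0.68,0],"yaw":0},{"delta_pos":[-0.17,0.68,0],"yaw":0},{"delta_pos":[-0.17,0.68,0],"yaw":0},{"delta_pos":[-0.17,0.68,0],"yaw":0},{"delta_pos":[-0.17,0.68,0],"yaw":0},{"delta_pos":[-0.17,0.68,0],"yaw":0},{"delta_pos":[-0.17,0.68,0],"yaw":0},{"delta_pos":[-0.17,0.68,0],"yaw":0},{"delta_pos":[-0.17,0.68,0],"yaw":0},{"delta_pos":[-0.17,0.68,0],"yaw":0}]'
python3 -m handwheel '[{"delta_pos":[-0.17,0.68,0],"yaw":0},{"delta_pos":[-0.17,0.68,0],"yaw":0},{"delta_pos":[-0.17,0.68,0],"yaw":0},{"delta_pos":[-0.17,0.68,0],"yaw":0},{"delta_pos":[-0.15,0.6,0],"yaw":0},{"delta_pos":[-0.1,0.3,0],"yaw":0},{"delta_pos":[0,0,0],"yaw":0},{"delta_pos":[0,0,0],"yaw":0}]'
python3 - <<'E'
from h import *
p=get_image("scene");q=get_image("side")
for r in (p,q): print([(np.round(b["rect"]).tolist(),round(b["score"],2)) for b in models.boxes_of(r,"chip0")])
cv2.imwrite("pics/s2.png",np.hstack([cv2.resize(p["color"][130:330,300:500],None,fx=2,fy=2),cv2.resize(q["color"][220:420,170:370],None,fx=2,fy=2)])[:,:,::-1])
E
```

```text
clock: 7.08
eef_pos: [520.9, 247.3, 82.3]
tool_rot: [3.142, -0.0, 0.244]
force: [0.3, -0.6, -2.1]
width: 19.2
gripper_force: 59.3
clock: 7.75
eef_pos: [511.7, 282.8, 82.3]
tool_rot: [3.141, 0.0, 0.244]
force: [-0.3, 0.8, -1.5]
width: 19.4
gripper_force: 59.3
[]
[([260.0, 360.0, 268.0, 368.0], 0.6), ([252.0, 358.0, 260.0, 361.0], 0.51), ([243.0, 355.0, 249.0, 363.0], 0.39)]
```

View pics/s2.png

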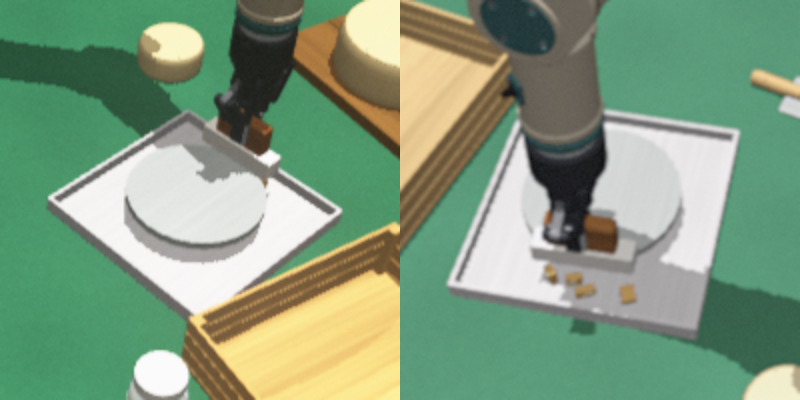

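All four chips lie in the gutter (side half: (550,272), (573,278), (585,290) and (627,293)) and the disc is bare in the scene half. I'm lifting the scraper and carrying it back.

```bash
python3 -m handwheel '[{"delta_pos":[0,0,1.2],"yaw":0},{"delta_pos":[0,0,1.6],"yaw":0},{"delta_pos":[0.2,-1.4,0.6],"yaw":0.05},{"delta_pos":[0.2,-2.8,0],"yaw":0.08},{"delta_pos":[0.2,-2.8,0],"yaw":0.08},{"delta_pos":[0.2,-2.8,0],"yaw":0.08},{"delta_pos":[0.2,-2.8,0],"yaw":0.08},{"delta_pos":[0.2,-2.8,0],"yaw":0.08},{"delta_pos":[0.2,-2.8,0],"yaw":0.08},{"delta_pos":[0.2,-2.8,0],"yaw":0.08}]'
python3 -m handwheel '[{"delta_pos":[0.2,-2.8,0],"yaw":0.08},{"delta_pos":[0.2,-2.8,0],"yaw":0.08},{"delta_pos":[0.2,-2.8,0],"yaw":0.08},{"delta_pos":[0.2,-2.8,0],"yaw":0.063},{"delta_pos":[0.2,-2.8,0],"yaw":0.06},{"delta_pos":[0.1,-1.7,0],"yaw":0},{"delta_pos":[0.1,-0.8,0],"yaw":0},{"delta_pos":[0,0,0],"yaw":0},{"delta_pos":[0,0,0],"yaw":0},{"delta_pos":[0,0,0],"yaw":0}]'
python3 - <<'E'
from h import *
p=get_image("scene");q=get_image("side");d=np.array([536.5,197.5])
for n,r in (("scene",p),("side",q)):
    P,C,U=cloud(r);C=C.astype(int);k=np.linalg.norm(P[:,:2]-d,axis=1)
    print(n,'tan on disc',((k<92)&(C[:,0]-C[:,2]>60)&(P[:,2]<80)).sum())
    g=(k>92)&(k<170)&(C[:,0]-C[:,2]>60)&(P[:,2]<60)&(P[:,0]<640)
    print(g.sum(),P[g].min(0),P[g].max(0))
    print([(np.round(world(r,(b["rect"][0]+b["rect"][2])/2,(b["rect"][1]+b["rect"][3])/2)),round(b["score"],2)) for b in models.boxes_of(r,"chip0")])
E
```

```text
clock: 8.78
eef_pos: [528.2, 71.0, 117.3]
tool_rot: [3.141, -0.001, 0.857]
force: [1.2, -0.4, -2.0]
width: 19.4
gripper_force: 59.3
clock: 9.62
eef_pos: [539.9, -90.1, 116.5]
tool_rot: [-3.141, -0.001, 1.219]
force: [0.2, 1.0, -2.2]
width: 19.3
gripper_force: 59.3
scene tan on disc 1
10 [539.94038132 295.51381414  26.12096923] [549.66804429 302.91207955  35.17427113]
[]
side tan on disc 5
128 [454.39120808 274.24259299   4.35102607] [549.5942012  306.75755892  32.71345413]
[(array([ 519., -351.,  114.]), 0.41), (array([539., 303.,  26.]), 0.38)]
```

```bash
python3 -m handwheel '[{"delta_pos":[0,0,-2],"yaw":0},{"delta_pos":[0,0,-2.2],"yaw":0},{"delta_pos":[0,0,-1.8],"yaw":0},{"delta_pos":[0,0,-1],"yaw":0},{"delta_pos":[0,0,-0.5],"yaw":0},{"delta_pos":[0,0,-0.3],"yaw":0},{"delta_pos":[0,0,0],"yaw":0},{"delta_pos":[0,0,0],"yaw":0}]'
python3 - <<'E'
from h import *
p=get_image("scene");q=get_image("side")
cv2.imwrite("pics/s3.png",np.hstack([cv2.resize(p["color"][150:300,320:480],(400,375),interpolation=2),cv2.resize(q["color"][310:410,180:330],(400,375),interpolation=2)])[:,:,::-1])
E
```

```text
clock: 10.48
eef_pos: [540.4, -92.2, 39.0]
tool_rot: [3.14, -0.0, 1.217]
force: [-0.6, 0.3, -1.5]
width: 19.2
gripper_force: 59.4
```

View pics/s3.png

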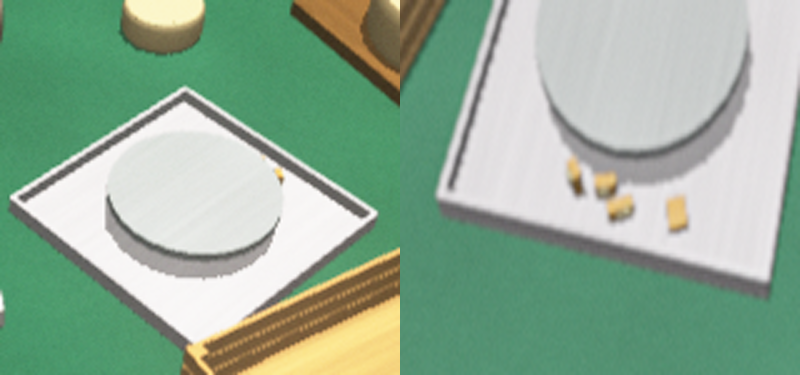

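The disc is empty and all four chips are in the gutter; the one at (573,175) stands on end, well below the disc top. Next I finish setting the scraper down and release it.

```bash
python3 -m handwheel '[{"delta_pos":[0,0,-0.2],"yaw":0},{"delta_pos":[0,0,-0.2],"yaw":0},{"delta_pos":[0,0,-0.05],"yaw":0},{"delta_pos":[0,0,0],"yaw":0},{"delta_pos":[0,0,0],"yaw":0}]'
python3 - <<'E'
from h import *
s=status.read_state();print(s['eef_pos'],s['force'])
E
```

```text
clock: 11.0
eef_pos: [540.3, -92.2, 34.8]
tool_rot: [3.14, -0.0, 1.217]
force: [-1.8, -0.6, 6.1]
width: 19.3
gripper_force: 60.5
[540.28915754 -92.24265726  34.82942478] [-1.7910602  -0.58588958  6.14309294]
```

```bash
python3 -m handwheel '[{"delta_pos":[0,0,0],"yaw":0},{"delta_pos":[0,0,0],"yaw":0},{"delta_pos":[0,0,0],"yaw":0},{"delta_pos":[0,0,0],"yaw":0},{"delta_pos":[0,0,0],"yaw":0},{"delta_pos":[0,0,0],"yaw":0}]' 1
python3 -m handwheel '[{"delta_pos":[0,0,1.5],"yaw":0},{"delta_pos":[0,0,2.5],"yaw":0},{"delta_pos":[0,0,2.5],"yaw":0},{"delta_pos":[0,0,3],"yaw":0},{"delta_pos":[0,0,3],"yaw":0},{"delta_pos":[0,0,2.5],"yaw":0},{"delta_pos":[0,0,0],"yaw":0},{"delta_pos":[0,0,0],"yaw":0}]' 1
python3 - <<'E'
from h import *
for n in("scene","side"):
    p=get_image(n);P,C,U=cloud(p)
    g=(abs(P[:,0]-540)<60)&(abs(P[:,1]+92)<60)&(P[:,2]>60)&(P[:,2]<85);print(n,cv2.minAreaRect(P[g][:,:2].astype(np.float32)),np.median(P[g][:,2]))
E
```

```text
clock: 11.5
eef_pos: [539.8, -92.1, 33.7]
tool_rot: [-3.141, 0.0, 1.217]
force: [0.5, -0.6, 0.1]
width: 85.1
gripper_force: 0.0
clock: 12.17
eef_pos: [540.7, -92.3, 185.2]
tool_rot: [3.138, -0.001, 1.217]
force: [0.5, 1.1, -0.9]
width: 85.5
gripper_force: 0.0
scene ((539.7083740234375, -92.7870101928711), (74.23161315917969, 23.50102996826172), 69.43949890136719) 69.6884477440185
side ((541.68896484375, -92.30224609375), (76.13217163085938, 21.932506561279297), 71.15664672851562) 68.1494538245754
```

```bash
python3 -m handwheel '[{"delta_pos":[-0.4,-1.5,0],"yaw":0},{"delta_pos":[-0.6,-2.8,0],"yaw":0},{"delta_pos":[-0.7,-3.2,0],"yaw":0},{"delta_pos":[-0.7,-3.2,0],"yaw":0},{"delta_pos":[-0.7,-3.2,0],"yaw":0},{"delta_pos":[-0.7,-3.2,0],"yaw":0},{"delta_pos":[-0.7,-3.2,0],"yaw":0},{"delta_pos":[-0.7,-3,0],"yaw":0},{"delta_pos":[-0.5,-2,0],"yaw":0},{"delta_pos":[-0.4,-1,0],"yaw":0}]' -1
python3 -m handwheel '[{"delta_pos":[0,0,0],"yaw":0},{"delta_pos":[0,0,0],"yaw":0},{"delta_pos":[0,0,0],"yaw":0},{"delta_pos":[0,0,0],"yaw":0}]' -1
python3 - <<'E'
from h import *
p=get_image("wrist");save(p,"w2.png")
E
```

```text
clock: 13.1
eef_pos: [476.3, -358.5, 182.0]
tool_rot: [-3.139, 0.001, 1.212]
force: [-0.5, 0.5, -0.0]
width: -0.3
gripper_force: 0.0
clock: 13.43
eef_pos: [479.8, -352.7, 183.5]
tool_rot: [-3.141, -0.002, 1.22]
force: [0.2, -0.5, -0.2]
width: 0.1
gripper_force: 0.0
```

View pics/w2.png

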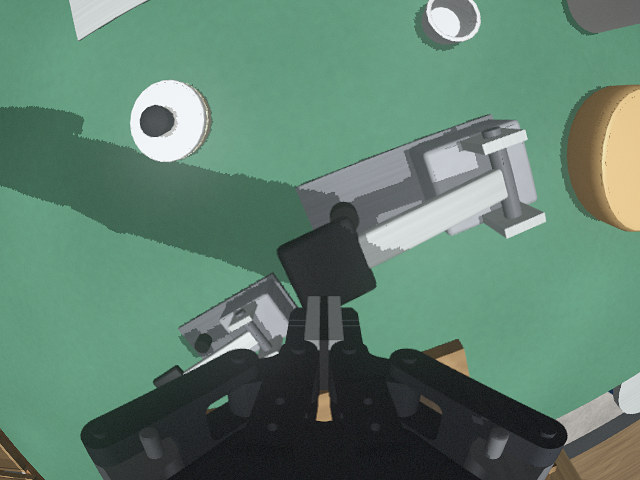

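The wrist view shows the larger unit's black paddle at about (327,263), directly below the closed tips, with the arm running to its hinge at (508,185). The small look-alike sits to the side at (235,330). I'm descending to just above the paddle.

```bash
python3 -m handwheel '[{"delta_pos":[0,-0.1,-1.2],"yaw":0},{"delta_pos":[0,-0.1,-1.6],"yaw":0},{"delta_pos":[0,0,-1.3],"yaw":0},{"delta_pos":[0,0,-0.8],"yaw":0},{"delta_pos":[0,0,-0.3],"yaw":0},{"delta_pos":[0,0,0],"yaw":0},{"delta_pos":[0,0,0],"yaw":0}]'
python3 -m handwheel '[{"delta_pos":[0,0,-0.3],"yaw":0},{"delta_pos":[0,0,-0.4],"yaw":0},{"delta_pos":[0,0,-0.4],"yaw":0},{"delta_pos":[0,0,-0.3],"yaw":0},{"delta_pos":[0,0,0],"yaw":0},{"delta_pos":[0,0,0],"yaw":0}]'
```

```text
clock: 14.07
eef_pos: [479.3, -357.0, 132.3]
tool_rot: [3.141, 0.0, 1.217]
force: [-0.0, -0.0, -0.8]
width: 0.0
gripper_force: 0.0
clock: 14.57
eef_pos: [478.4, -357.6, 117.9]
tool_rot: [-3.141, 0.0, 1.216]
force: [-1.3, -0.9, 5.0]
width: -0.0
gripper_force: 1.9
```

```bash
python3 -m handwheel '[{"delta_pos":[0.03,0,-0.3],"yaw":0},{"delta_pos":[0.03,0.05,-0.4],"yaw":0},{"delta_pos":[0,0.05,-0.4],"yaw":0},{"delta_pos":[0,0,-0.4],"yaw":0},{"delta_pos":[0,0,-0.4],"yaw":0},{"delta_pos":[0,0,-0.2],"yaw":0},{"delta_pos":[0,0,0],"yaw":0},{"delta_pos":[0,0,0],"yaw":0}]'
```

```text
clock: 15.23
eef_pos: [478.2, -357.0, 96.9]
tool_rot: [-3.14, 0.001, 1.216]
force: [-3.9, -1.1, 6.2]
width: 0.3
gripper_force: 3.2
```

```bash
python3 -m handwheel '[{"delta_pos":[0,0,-0.2],"yaw":0},{"delta_pos":[0,0,-0.2],"yaw":0},{"delta_pos":[0,0,-0.1],"yaw":0},{"delta_pos":[0,0,-0.05],"yaw":0},{"delta_pos":[0,0,0],"yaw":0},{"delta_pos":[0,0,0],"yaw":0},{"delta_pos":[0,0,0],"yaw":0}]'
python3 - <<'E'
from h import *
s=status.read_state();print(s['eef_pos'],s['force'])
for n in("scene","side"):
    p=get_image(n);P,C,U=cloud(p);C=C.astype(int)
    # arm white strip: slope along x
    for nm,g in(("arm",(P[:,0]>512)&(P[:,0]<590)&(abs(P[:,1]+352)<9)&(P[:,2]>75)&(P[:,2]<125)&(C.min(1)>120)),("paddle",(abs(P[:,0]-479)<24)&(abs(P[:,1]+355)<25)&(P[:,2]>75)&(P[:,2]<110)&(C.max(1)<110))):
        Q=P[g]
        if len(Q)>20:
            A=np.c_[Q[:,:2]-Q[:,:2].mean(0),np.ones(len(Q))];r=np.linalg.lstsq(A,Q[:,2],rcond=None)[0];print(n,nm,len(Q),Q.mean(0),r,np.std(Q[:,2]-A@r))
    if n=="side": cv2.imwrite("pics/s4.png",cv2.resize(p["color"][120:220,290:460],None,fx=4,fy=4,interpolation=2)[:,:,::-1])
E
```

```text
clock: 15.82
eef_pos: [478.1, -357.0, 91.7]
tool_rot: [-3.14, 0.001, 1.216]
force: [-4.5, -1.0, 7.0]
width: -0.1
gripper_force: 3.6
[ 478.11391579 -356.96492464   91.67609151] [-4.49453792 -0.96749309  6.9641318 ]
scene arm 252 [ 552.24296337 -352.03872849   92.52541015] [-3.39585260e-03 -2.54671640e-03  9.25254102e+01] 1.7170456727813064
scene paddle 321 [ 484.91942996 -355.87784219   94.44258874] [-3.17091231e-02  1.66003319e-02  9.44425887e+01] 4.58158141146782
side arm 97 [ 550.03953581 -351.344378     90.95084392] [6.31593233e-03 1.12717355e-04 9.09508439e+01] 1.7612972466915222
side paddle 182 [ 476.34260852 -346.98265576   92.89545532] [ 8.73230341e-02 -9.85669010e-02  9.28954553e+01] 5.793828283264077
```

View pics/s4.png

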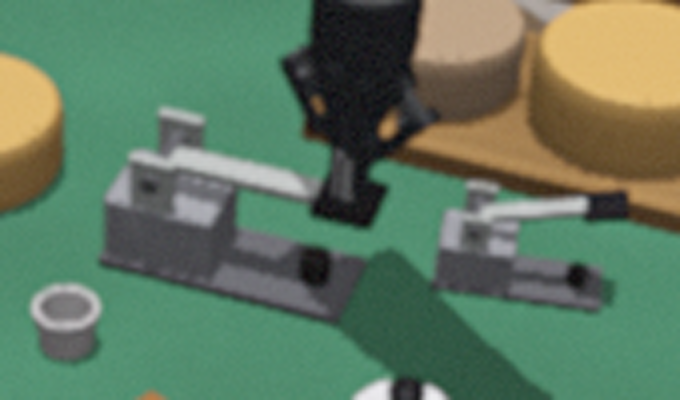

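The side crop shows the closed tips on the black paddle at (348,200) with the arm level (fitted slope within 0.007 rad). I'll check that the hold is steady, then hand in.

```bash
python3 -m handwheel '[{"delta_pos":[0,0,-0.05],"yaw":0},{"delta_pos":[0,0,0],"yaw":0},{"delta_pos":[0,0,0],"yaw":0},{"delta_pos":[0,0,0],"yaw":0},{"delta_pos":[0,0,0],"yaw":0},{"delta_pos":[0,0,0],"yaw":0}]' && python3 -c "
from h import *
print(ctrl.finish_job())"
```

```text
clock: 16.42
eef_pos: [478.1, -357.0, 91.2]
tool_rot: [-3.14, 0.001, 1.216]
force: [-5.0, -1.9, 8.0]
width: -0.0
gripper_force: 3.7
the job is handed in; nothing more can be done
None
```

I wiped all four chips off the disc into the catch pan, stood the scraper back on the bench clear of the pan and lever box, and handed in at about 16 s while holding the lever level (fingertips at 91.2 mm, about 8 N).

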